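Put the box cutter away and snap the safety cabinet shut

ROBOT

A 7-joint arm with a two-finger parallel gripper is mounted at the origin on a cart in front of the work surface, level with it; the furniture and walls round the work are solid. World frame = base frame: x ahead of the robot, y to its left, z up, the work surface at z = 0. Lengths are in m, angles in rad, forces in N, time in s.
With the tool pointing down it reaches from about 0.425 to 0.95 m from the base axis. Payload 16.7 kg.
Tool frame: the origin (TCP) lies at the very end of the fingers, on their centre line; the grasp point (between the pads) lies r.hold_point_z behind it (r.hold_point_z is the distance from the TCP to the grasp point, in m); z points along the fingers, y is the direction in which the jaws open and shut (so a half turn about z gives the same grasp; the last joint's range is limited). The gripper opens to 94 mm and grips with 3 to 60 N. Pads are 16 mm wide; open, the fingers measure 119 mm over their backs; the gripper's body (75 mm by 177 mm) begins 78 mm behind the grasp point.
Start: joints at [-1.464, 0.426, 0.074, 1.606, -0.034, 1.111, -0.067], TCP at [0.171, 0.653, 0.205] pointing down, gripper open.
Joint ranges: [-2.85, 2.85], [-0.5, 2.14], [-1.23, 1.37], [0.21, 2.46], [-1.02, 4.16], [0.16, 2.05], [-2.73, 2.73]. Speed limits (rad/s): [1.89, 1.89, 2.39, 2.39, 3.01, 3.01, 3.01].

INTERFACE

Orientations are given as [roll, pitch, yaw] about the fixed x, y, z axes, in that order (R = Rz(yaw) Ry(pitch) Rx(roll)).
In Python, from station import r gives the robot as it stands.
- The arm moves only by the shell command python3 -m crank 'ROWS' [FORCE]. ROWS is JSON, a list that holds one entry, the list of rows, each a list of 7 numbers: the finger opening in mm, from 0 to 94, then the shift along the tool's x, y, z in units of 60 mm (1.0 is 60 mm), then the turn, a rotation vector about the tool's x, y, z in units of 6 degrees (1.0 is 6 degrees). In form: [[[hand, dx, dy, dz, rx, ry, rz], ...]]. A call has 1 to 10 rows; each row is the pose to reach, as a shift and turn from the pose measured when the call began, along the tool's axes at that moment; what a row does not reach only later rows make up. A row lasts 1/8 s, in which the tool goes at most 62.5 mm and 10.7 degrees, less where a joint would pass 70% of its speed; a pose out of reach is approached as far as the arm can. A call with a gripper value outside its range is refused whole. The fingers move at their own pace and stop on an object; FORCE is the grip in N (left out, the last holds). Time passes only in rows, so rows that repeat a pose let the fingers close. It gives the time, the measured TCP pose, the force and the opening at its end, in the units of the state.
- r.sense(): the state, without advancing time (a new reading comes with each control period).
- r.grab_frame(name): name is "scene" or "top" or "wrist"; returns (picture, depth): 384x512x3 uint8, blue, green, red; 384x512 float32, m along the optical axis (not along the pixel's ray), 0 where there is no reading.
- r.calibration(name): a dict with "mtx" (3x3 intrinsics, pixels), "dist_coeffs" ([k1, k2, p1, p2, k3] as OpenCV has them; the pictures are not rectified), "T" (4x4, takes a point from camera to world coordinates). Camera axes: x right, y down, z forward; pixel columns grow to the right and rows downward; lengths in m; the calibration is good to about 2 mm. A picture is of the moment at which its call begins: read the wrist's pose just before it. calibration takes no time and is no camera call; for the wrist camera it gives the pose at the moment of the call.
- r.finish_job(): hands the job in, once; it reports no verdict.
The state is a dict: "time": time; "joint_positions": joint angles; "joint_vel": joint speeds; "effort": joint torques, N m; "eef_pos": TCP position; "orientation": TCP orientation; "force": force on the tool from outside, world axes, zero at the start; "ft_torque": the same for the moment, N m; "finger_gap": opening from 0.0 (shut) to 1.0 (fully open).
Only numpy, scipy, OpenCV 4.12 (cv2) and the standard library are available. Lean on these libraries where they do the work, as an engineer would, in place of code of your own. Each camera call takes 0.05 s, during which the arm holds its last target. There are 200 camera calls.

TASK

Lay the yellow box cutter in the grey tray on the inside of the blue cabinet's open door. Then push the door fully shut, past its sprung roller catch, so that it snaps home and stays shut with the cutter inside. Leave the stapler, the ticket pad and the navy mug where they are.

Things in the scene. Friction and masses are not known exactly. Their poses are not given: they have to be found in the camera images.
- cutter_mid (a point): Centre of the yellow box cutter, a loose knife lying flat, blade drawn in, 131 x 18 x 14 mm (length x width x height; its body is 11 mm high, a small slide button stands up to 14), 0.06 to 0.12 kg. This point lies half-way along, across and up, 7 mm above the surface it lies on. x axis along its length, z up.
- tray (a point): Middle of the inner floor of the grey open-topped tray fixed to the inside of the door, swinging with it. Floor 88 mm above the worktop, 169 mm long inside along y (the door's length, +y towards the hinge), 81 mm wide along x (+x away from the panel). Its three walls, 3 mm thick, rise 26 mm over the floor, to 114 mm; the door panel is the fourth side and rises to 153 mm.
- cabinet: Blue steel cabinet, fixed, 250 mm wide (y), 150 mm deep (x), 155 mm high; its open front faces the robot (-x). Origin on the worktop under the middle of the front opening, x into the cabinet, y to its left. The hinge line stands at x = 0, y = +119 mm. The sprung white roller sits inside the right edge of the opening, 45 mm up.
- hinge (a point): Point on the door's upright hinge line, 100 mm above the worktop; it turns with the door. -y runs along the door to its free edge; +x points out of the inside face (into the cabinet when shut), z up. The blue panel fills x = -12 to 0 mm, y = -3 to -235 mm, 14 to 153 mm above the worktop. On the outside an upright steel bar handle stands about 35 mm off the face at y = -214 mm.
- push_spot (a point): Clear spot on the outside face of the door, 165 mm from the hinge line and 100 mm above the worktop: a good place to push. Same axes as the hinge point (-x points straight out of the outside face). Turns with the door.
- door (a joint): Door angle, rad: 0 = shut against its stop; grows as the free edge swings out towards the robot; stop at 1.75. It swings freely (under 2 N) except at the catch: from about 0.065 to 0.025 rad the roller resists with some 8 to 13 N at the push spot, then snaps over, draws the door to 0 and holds it. A door left resting on the roller stands at about 0.065.
- stapler: Red desk stapler, loose bystander, 120 x 32 x 44 mm, origin under its middle.
- ticket_pad: White pad of tickets, loose bystander, 60 x 85 x 19 mm, origin under its middle.
- mug: Navy mug, loose bystander, 68 mm across without the handle, 62 mm high, origin under its middle.
There are look-alikes about, which are no part of the job. There is more than one size of the part that bears cutter_mid; the job needs the smaller.

How it is judged:
By the outcome, as a careful person would: the job done as asked, in the order asked, and still so for the second after the job is handed in, with the robot touching nothing.
It also fails if it takes over 51 s, if anything falls off the work surface, if the arm or the gripper's body presses on something with over 40 N, if the wrist force passes 120 N, or if a joint passes its speed limit or range.

## Working session

There is one attempt and no reset: what is moved stays moved. The work goes in short steps, Python scripts to look and compute and a shell command to move; the robot and the scene stay as the last step left them, time stands still between calls to the robot, and variables do not carry over. Pictures are saved under pics/ and viewed, about 8 in all and at most 12, crops included, and the job is handed in when it is done.

```bash
ls; mkdir -p pics; python3 - <<'E'
from station import r
import cv2,numpy as np
for n in("scene","top"):
    p,d=r.grab_frame(n); np.savez(f"pics/{n}0.npz",p=p,d=d); cv2.imwrite(f"pics/{n}0.png",p)
    c=r.calibration(n); print(n,np.round(c["T"],3).tolist(),np.round(c["mtx"],1).tolist(),c["dist_coeffs"])
print(r.sense(),r.hold_point_z)
E
```

```text
pics
scene [[0.908, 0.327, -0.263, 0.972], [0.42, -0.708, 0.567, -0.999], [-0.001, -0.625, -0.78, 1.411], [0.0, 0.0, 0.0, 1.0]] [[455.9, 0.0, 253.5], [0.0, 455.9, 194.2], [0.0, 0.0, 1.0]] [0.00832723 0.         0.         0.         0.        ]
top [[-0.003, -0.995, 0.104, 0.338], [-1.0, 0.003, 0.006, -0.023], [-0.006, -0.104, -0.995, 1.792], [0.0, 0.0, 0.0, 1.0]] [[493.8, 0.0, 250.1], [0.0, 493.8, 185.9], [0.0, 0.0, 1.0]] [-0.16657669  0.          0.          0.          0.        ]
{'time': 0.1, 'joint_positions': array([-1.46451929,  0.42667691,  0.07385354,  1.60651234, -0.03410513,
        1.11079033, -0.06709313]), 'joint_vel': array([ 0.00017599, -0.00133429,  0.00093279, -0.00201516, -0.00037009,
        0.00110996,  0.00049686]), 'effort': array([ 8.80110572e-03, -9.37463379e+01,  3.67653988e+00, -4.55033362e+01,
       -4.86862462e-02,  1.69460708e-02,  1.00597047e-04]), 'eef_pos': array([0.17070151, 0.65266804, 0.20485421]), 'orientation': array([-3.14046752e+00,  7.50745788e-05,  2.88578907e+00]), 'force': array([ 0.44604414, -1.3541985 , -0.41863731]), 'ft_torque': array([ 0.02967872,  0.00446525, -0.02869692]), 'finger_gap': 0.9975513632458975} 0.0188
```

View pics/scene0.png

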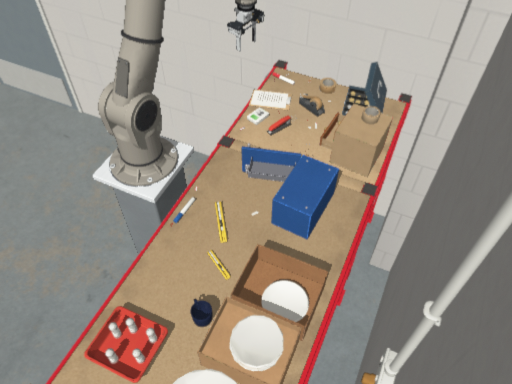

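View pics/top0.png

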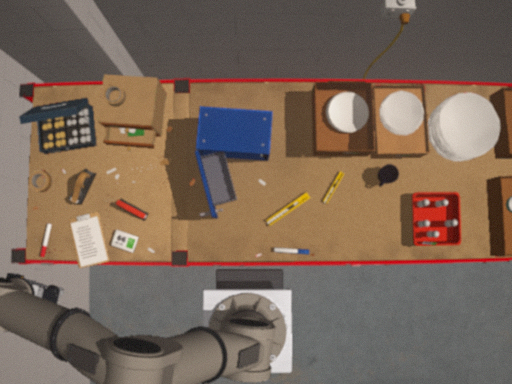

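The top view shows the large cutter at (288,209), the small one at (333,187) and the cabinet at (235,132). The door is open from about (198,150) to (212,215), with the grey tray on its right. The scene view agrees.

```bash
cat > h.py <<'E'
import numpy as np,cv2
from scipy.spatial.transform import Rotation as R
from station import r
def ray(n,uv,z,c=None):
    "pixels -> world points on plane z"
    c=c or r.calibration(n); T=np.array(c["T"])
    q=cv2.undistortPoints(np.float64(uv).reshape(-1,1,2),np.array(c["mtx"]),np.array(c["dist_coeffs"]))[:,0]
    d=np.c_[q,np.ones(len(q))]@T[:3,:3].T
    return T[:3,3]+d*((z-T[2,3])/d[:,2:])
def cloud(n,d,m,c=None):
    c=c or r.calibration(n); T=np.array(c["T"]); v,u=np.nonzero(m&(d>0))
    q=cv2.undistortPoints(np.float64(np.c_[u,v]).reshape(-1,1,2),np.array(c["mtx"]),np.array(c["dist_coeffs"]))[:,0]
    return (np.c_[q,np.ones(len(q))]*d[v,u][:,None])@T[:3,:3].T+T[:3,3]
def yellow(p):
    return cv2.inRange(cv2.cvtColor(p,cv2.COLOR_BGR2HSV),(22,140,110),(36,255,255))
def blobs(m,amin=30):
    cs,_=cv2.findContours(m,cv2.RETR_EXTERNAL,cv2.CHAIN_APPROX_NONE)
    return [c for c in cs if cv2.contourArea(c)>amin]
def to_tool(p,yaw=None):
    "shift in row units from current TCP to world point p"
    s=r.sense(); Rm=R.from_euler("xyz",s["orientation"]).as_matrix()
    return Rm.T@(np.array(p)-s["eef_pos"])/0.06
def state():
    s=r.sense(); print("t",round(s["time"],2),"pos",np.round(s["eef_pos"],4),"rpy",np.round(s["orientation"],3),"F",np.round(s["force"],1),"gap",round(s["finger_gap"],3),"q",np.round(s["joint_positions"],2))
E
python3 - <<'E'
from h import *
for n in("top","scene"):
    f=np.load(f"pics/{n}0.npz");p,d=f["p"],f["d"]
    for c in blobs(yellow(p)):
        w=ray(n,c[:,0,:],0.011)[:,:2]; b=cv2.minAreaRect(np.float32(w*1000)); print(n,c[:,0].mean(0).round(),"rect mm",np.round(b[0],1),np.round(b[1],1),b[2])
    bl=cv2.inRange(cv2.cvtColor(p,cv2.COLOR_BGR2HSV),(105,120,40),(125,255,255))>0
    w=cloud(n,d,bl)
    for nm,m in(("cabtop",(w[:,2]>.146)&(w[:,2]<.165)),):
        a=w[m]; print(n,len(a))
        im=np.zeros((600,600),np.uint8); 
        ij=np.int32(np.round((a[:,:2]-[0.3,-.1])*1000/2)); 
        ok=((ij>=0)&(ij<300)).all(1); ij=ij[ok]; im=np.zeros((300,300),np.uint8); im[ij[:,0],ij[:,1]]=255
        im=cv2.morphologyEx(im,cv2.MORPH_CLOSE,np.ones((3,3)))
        for c in blobs(im,15):
            b=cv2.minAreaRect(c); print(" xy box",np.round(cv2.boxPoints(b)[:,::-1]*2/1000+[.3,-.1],3).tolist())
E
```

```text
top [289. 207.] rect mm [ 442.6 -149.2] [ 26.1 175.1] 33.374481201171875
top [336. 181.] rect mm [ 539.1 -324.2] [17.2 80.1] 55.37578201293945
top 3183
 xy box [[0.765, -0.086], [0.614, -0.074], [0.633, 0.172], [0.784, 0.16]]
 xy box [[0.41, 0.102], [0.406, 0.114], [0.628, 0.175], [0.631, 0.163]]
scene [218. 264.] rect mm [ 520.  -317.8] [ 19.8 130. ] 58.91609573364258
scene [220. 220.] rect mm [ 441.5 -150.3] [ 25.9 186.2] 34.310546875
scene 2386
 xy box [[0.767, -0.095], [0.616, -0.084], [0.634, 0.167], [0.785, 0.156]]
 xy box [[0.496, 0.121], [0.492, 0.137], [0.626, 0.172], [0.63, 0.156]]
 xy box [[0.462, 0.109], [0.457, 0.117], [0.483, 0.132], [0.487, 0.124]]
 xy box [[0.413, 0.098], [0.408, 0.111], [0.441, 0.122], [0.446, 0.109]]
```

```bash
python3 - <<'E'
from h import *
# door from top-edge line; tray cloud in door frame (hinge guess)
H=np.array([.632,.163]); u=np.array([-.964,-.265]); u/=np.linalg.norm(u); nrm=np.array([-u[1],u[0]])
print("nrm",nrm)
for n in("top","scene"):
    f=np.load(f"pics/{n}0.npz");p,d=f["p"],f["d"]
    w=cloud(n,d,np.ones(d.shape,bool)); a=(w[:,:2]-H)@u; b=(w[:,:2]-H)@nrm
    for lo,hi in((.08,.096),(.106,.121),(.145,.16)):
        m=(w[:,2]>lo)&(w[:,2]<hi)&(a>.012)&(a<.27)&(b>-.03)&(b<.11)
        print(n,lo,m.sum(),"along",np.percentile(a[m],[1,50,99]).round(3),"out",np.percentile(b[m],[1,50,99]).round(3))
print(to_tool([.48,.36,.30]),to_tool([.52,-.318,.28]))
E
```

```text
nrm [ 0.26506349 -0.96423096]
top 0.08 1065 along [0.019 0.102 0.19 ] out [-0.001  0.039  0.079]
top 0.106 105 along [0.016 0.11  0.215] out [-0.025  0.062  0.083]
top 0.145 281 along [0.012 0.094 0.227] out [-0.013 -0.005  0.108]
scene 0.08 613 along [0.029 0.114 0.221] out [-0.006  0.028  0.086]
scene 0.106 234 along [0.016 0.126 0.225] out [-0.006  0.001  0.087]
scene 0.145 227 along [0.012 0.092 0.227] out [-0.015 -0.002  0.105]
[-6.22154779 -3.4165331  -1.58145303] [ -9.72565539 -14.17977018  -1.23574638]
```

```bash
python3 -m crank '[[[94,0,0,-1.0,0,0,0],[94,-1.0,-0.7,-1.6,0,0,0.5],[94,-6.2,-3.4,-1.6,0,0,1],[94,-6.2,-3.4,-1.6,0,0,1.5],[94,-6.2,-3.4,-1.6,0,0,2],[94,-6.2,-3.4,-1.6,0,0,2.7],[94,-6.2,-3.4,-1.6,0,0,2.7],[94,-6.2,-3.4,-1.6,0,0,2.7],[94,-6.2,-3.4,-1.6,0,0,2.7],[94,-6.2,-3.4,-1.6,0,0,2.7]]]'; python3 -c "
from h import *
state();print(to_tool([.52,-.318,.25]))"
```

```text
time: 1.35
eef_pos: [0.4786, 0.3615, 0.3008]
orientation: [-3.14, -0.0, 2.603]
force: [-0.6, -0.1, 0.2]
finger_gap: 0.996
t 1.35 pos [0.4786 0.3615 0.3008] rpy [-3.14  -0.     2.603] F [-0.6 -0.1  0.2] gap 0.996 q [-1.02  0.24  0.32  1.68 -0.08  1.24  0.35]
[-6.40142785 -9.36668318  0.86027268]
```

```bash
python3 -m crank '[[[60,-6.4,-9.37,0.2,0,0,0],[60,-6.4,-9.37,0.2,0,0,0],[60,-6.4,-9.37,0.2,0,0,0],[60,-6.4,-9.37,0.2,0,0,0],[60,-6.4,-9.37,0.2,0,0,0],[60,-6.4,-9.37,0.2,0,0,0],[60,-6.4,-9.37,0.2,0,0,0],[60,-6.4,-9.37,0.2,0,0,0],[60,-6.4,-9.37,0.2,0,0,0],[60,-6.4,-9.37,0.2,0,0,0]]]'; python3 -m crank '[[[60,0,-1.1,0.9,0,0,0],[60,0,-1.1,0.9,0,0,0],[60,0,-1.1,0.9,0,0,0],[60,0,-1.1,0.9,0,0,0]]]'; cat > look.py <<'E'
from h import *
import sys
state(); c=r.calibration("wrist"); p,d=r.grab_frame("wrist"); cv2.imwrite(f"pics/{sys.argv[1]}.png",p); np.savez(f"pics/{sys.argv[1]}.npz",p=p,d=d,T=c["T"])
for k in blobs(yellow(p),150):
    w=ray("wrist",k[:,0,:],float(sys.argv[2]),c)[:,:2]; b=cv2.minAreaRect(np.float32(w*1000)); print("yellow",k[:,0].mean(0).round(),np.round(b[0],1),np.round(b[1],1),round(b[2],1), "to tool",to_tool([b[0][0]/1e3,b[0][1]/1e3,0]))
E
python3 look.py w1 0.011
```

```text
time: 2.6
eef_pos: [0.5173, -0.2625, 0.2905]
orientation: [-3.141, 0.0, 2.606]
force: [1.5, 1.3, 0.8]
finger_gap: 0.64
time: 3.1
eef_pos: [0.485, -0.3178, 0.2372]
orientation: [-3.142, 0.001, 2.609]
force: [-0.2, 0.5, 0.5]
finger_gap: 0.638
t 3.1 pos [ 0.485  -0.3178  0.2372] rpy [-3.142e+00  1.000e-03  2.609e+00] F [-0.2  0.5  0.5] gap 0.638 q [-0.16  0.3   0.78  1.82 -0.24  1.11  1.74]
yellow [274. 181.] [ 518.3 -315.8] [ 19.2 129.4] 58.9 to tool [-0.45671916  0.30833184  3.95560878]
yellow [366.  60.] [ 443.9 -153.9] [ 28.  170.9] 34.4 to tool [1.98246206 2.00432233 3.95341159]
```

The wrist view puts the small cutter at (0.518, -0.316) with its axis at 149°, measured 129 × 19 mm. I'll descend and grip it.

```bash
python3 -m crank '[[[50,-0.46,0.31,1.0,0,0,-0.1],[50,-0.46,0.31,2,0,0,-0.1],[50,-0.46,0.31,3,0,0,-0.1],[50,-0.46,0.31,3.6,0,0,-0.1],[50,-0.46,0.31,3.8,0,0,-0.1],[50,-0.46,0.31,3.9,0,0,-0.1],[50,-0.46,0.31,3.9,0,0,-0.1]]]'; python3 -m crank '[[[0,0,0,0,0,0,0],[0,0,0,0,0,0,0],[0,0,0,0,0,0,0],[0,0,0,0,0,0,0],[0,0,0,0,0,0,0],[0,0,0,0,0,0,0]]]' 30
```

```text
time: 4.03
eef_pos: [0.5196, -0.3159, 0.0046]
orientation: [3.141, 0.003, 2.62]
force: [0.1, -1.6, -0.0]
finger_gap: 0.534
time: 4.78
eef_pos: [0.5197, -0.3159, 0.0048]
orientation: [3.141, 0.003, 2.62]
force: [-0.3, 1.2, 6.4]
finger_gap: 0.183
```

```bash
python3 -m crank '[[[0,0,0,-0.5,0,0,0],[0,0,0,-1.5,0,0,0],[0,0,0,-2.5,0,0,0],[0,0,0,-3.5,0,0,0],[0,0,0,-4.4,0,0,0],[0,0,0,-4.4,0,0,0]]]'; python3 -m crank '[[[0,0.4,0.8,0,0,0,-1],[0,0.9,1.7,0,0,0,-2.4],[0,1.3,2.5,0,0,0,-3.9],[0,1.7,3.4,0,0,0,-5.2],[0,2.1,4.2,0,0,0,-6.5],[0,2.5,5,0,0,0,-7.5],[0,2.9,5.8,0,0,0,-7.5],[0,3.1,6.15,0,0,0,-7.5],[0,3.1,6.15,0,0,0,-7.5],[0,3.1,6.15,0,0,0,-7.5]]]'; python3 look.py w2 0.25
```

```text
time: 5.52
eef_pos: [0.5202, -0.3168, 0.2725]
orientation: [3.139, 0.009, 2.62]
force: [-0.5, -0.4, -2.3]
finger_gap: 0.184
time: 6.78
eef_pos: [0.5425, 0.0947, 0.271]
orientation: [-3.137, 0.006, -2.879]
force: [-0.2, -0.6, -0.4]
finger_gap: 0.186
t 6.78 pos [0.5425 0.0947 0.271 ] rpy [-3.137  0.006 -2.879] F [-0.2 -0.6 -0.4] gap 0.186 q [-0.71  0.17  0.48  1.83 -0.08  1.15  1.63]
yellow [300. 336.] [619.1 146.2] [54.9  6.2] 18.3 to tool [-1.42368328  0.52307945  4.52750435]
yellow [259. 218.] [545.7  95.4] [134.3  20.9] 14.2 to tool [-0.02237098  0.02273717  4.52036997]
yellow [99. 31.] [453.7 -27.3] [13.2 83.7] 34.4 to tool [ 1.98851135 -1.55413648  4.51429219]
```

View pics/w2.png

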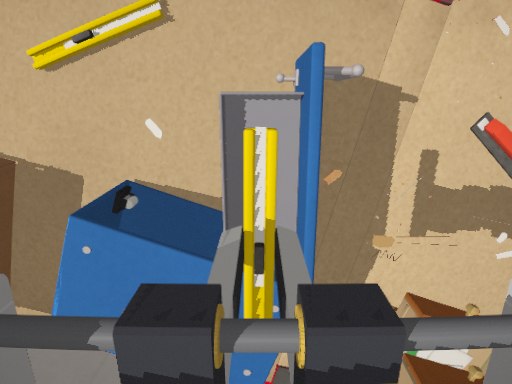

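The wrist view shows the cutter held over the tray. The tray's outer wall is at column 221, its free-end wall at row 94, and the panel's top edge runs at columns 300–322. I'll check how well it's centred.

```bash
python3 - <<'E'
from h import *
f=np.load("pics/w2.npz"); c=r.calibration("wrist"); c["T"]=f["T"]; d=f["d"]
rim=ray("wrist",[[221,94],[221,160],[221,220],[301,94]],.114,c); print("rim",rim.round(4).tolist())
top=ray("wrist",[[323,45],[320,130],[314,260]],.153,c); print("panel outer top",top.round(4).tolist())
fl=cloud("wrist",d,np.ones(d.shape,bool),c)
print("dir wall",np.degrees(np.arctan2(*(rim[0]-rim[2])[1::-1])),"panel",np.degrees(np.arctan2(*(top[0]-top[2])[1::-1])))
u=(top[0]-top[2])[:2]; u/=np.linalg.norm(u); n=np.array([-u[1],u[0]])
o=rim[0][:2] # outer free corner of tray
ctr=o-u*(.003+.0845)-n*(.003+.0405); print("ctr from wall corner",ctr,"panel outer->wall outer",(o-top[0][:2])@n,"expect .096")
m=(abs(fl[:,2]-.088)<.006); a=(fl[m,:2]-ctr)@u; b=(fl[m,:2]-ctr)@n; k=(abs(a)<.1)&(abs(b)<.06); print("floor a",np.percentile(a[k],[1,99]),"b",np.percentile(b[k],[1,99]),np.median(fl[m][k][:,2]))
print(to_tool([*ctr,.09]), "yaw err deg",np.degrees(np.arctan2(u[1],u[0])-r.sense()["orientation"][2]))
E
```

```text
rim [[0.4706, 0.0358, 0.114], [0.5346, 0.051, 0.114], [0.5991, 0.0661, 0.114], [0.4502, 0.1117, 0.114]]
panel outer top [[0.4088, 0.1136, 0.153], [0.4769, 0.1327, 0.153], [0.6008, 0.1667, 0.153]]
dir wall -166.75848492699507 panel -164.54888710247428
ctr from wall corner [0.54334462 0.10106123] panel outer->wall outer 0.09147429570492041 expect .096
floor a [-0.06250982  0.08622553] b [-0.03709447  0.0440228 ] 0.08793713954310964
[-0.01969149  0.11703183  3.01984249] yaw err deg 0.42055399152761463
```

```bash
python3 -m crank '[[[0,0,0.07,0.8,0,0,-0.05],[0,0,0.07,1.6,0,0,-0.05],[0,0,0.07,2.3,0,0,-0.05],[0,0,0.07,2.7,0,0,-0.05],[0,0,0.07,2.85,0,0,-0.05],[0,0,0.07,2.92,0,0,-0.05],[0,0,0.07,2.94,0,0,-0.05],[0,0,0.07,2.94,0,0,-0.05]]]'; python3 -m crank '[[[20,0,0,0,0,0,0],[24,0,0,0,0,0,0],[32,0,0,0,0,0,0],[32,0,0,0,0,0,0]]]'
```

```text
time: 7.82
eef_pos: [0.5433, 0.0981, 0.0955]
orientation: [-3.137, 0.008, -2.874]
force: [-0.1, 0.6, -1.1]
finger_gap: 0.185
time: 8.32
eef_pos: [0.5433, 0.0981, 0.0955]
orientation: [-3.137, 0.008, -2.874]
force: [-0.2, -0.2, 0.7]
finger_gap: 0.336
```

```bash
python3 -m crank '[[[32,0,0,-0.5,0,0,0],[32,0,0,-1.5,0,0,0],[32,0,0,-2.5,0,0,0],[32,0,0,-3.0,0,0,0],[32,0,0,-3,0,0,0]]]';  python3 -m crank '[[[10,0,1.0,0,0,0,0],[0,0.9,1.6,0,0,0,0],[0,1.1,1.8,0,0,0,0],[0,1.1,1.8,0,0,0,0]]]'; python3 look.py w3 0.099
```

```text
time: 8.95
eef_pos: [0.5427, 0.0988, 0.2778]
orientation: [-3.138, 0.012, -2.874]
force: [-0.0, 0.1, -0.2]
finger_gap: 0.341
time: 9.45
eef_pos: [0.4493, 0.1862, 0.276]
orientation: [-3.138, 0.011, -2.872]
force: [0.4, -0.2, 1.0]
finger_gap: 0.006
t 9.45 pos [0.4493 0.1862 0.276 ] rpy [-3.138  0.011 -2.872] F [ 0.4 -0.2  1. ] gap 0.006 q [-0.91  0.03  0.39  1.95 -0.01  1.15  1.33]
yellow [166. 221.] [540.9  98.8] [130.2  19.9] 14.1 to tool [-1.01846389 -1.77727236  4.62094633]
yellow [41. 86.] [420.3 -64.1] [  8.8 105.7] 34.2 to tool [ 1.64002097 -3.86120627  4.59841864]
yellow [38. 71.] [405.7 -68.3] [ 8.4 95.8] 33.5 to tool [ 1.89276999 -3.8630402   4.59552567]
```

View pics/w3.png

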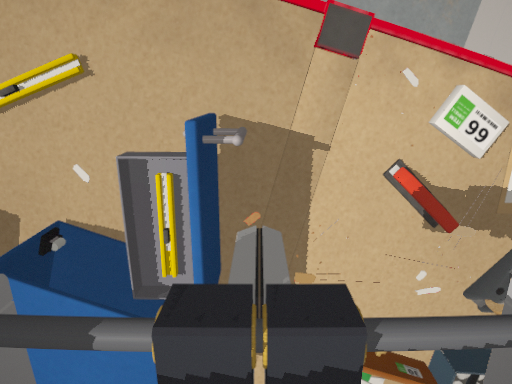

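The cutter lies flat in the tray at (166,221). The closed fingers are clear on the outside of the door, and the handle is at (230,135). Next I'll lower the fingers and work out the push arc.

```bash
python3 -m crank '[[[0,0,0,0.9,0,0,0],[0,0,0,1.8,0,0,0],[0,0,0,2.6,0,0,0],[0,0,0,3.05,0,0,0],[0,0,0,3.05,0,0,0],[0,0,0,3.05,0,0,0]]]'
cat > arc.py <<'E'
from h import *
import sys
# rows for door angles th(list); w = tool centre off the inside face plane
H=np.array([.632,.163]); a0=np.radians(-94.24)
def tcp(th,w):
    a=a0-th; u=np.array([np.cos(a),np.sin(a)]); out=np.array([u[1],-u[0]]); return H+.165*u+w*out,a
s=r.sense(); state(); yaw=s["orientation"][2]
d=s["eef_pos"][:2]-H
print("tool az-equivalent along/out now", [ (round(float(d@[np.cos(yaw),np.sin(yaw)]),4), round(float(d@[np.sin(yaw),-np.cos(yaw)]),4))])
for v in sys.argv[1:]:
    th,w=map(float,v.split(",")); p,a=tcp(th,w); t=to_tool([*p,s["eef_pos"][2]])
    print(th,w,"dx %.2f dy %.2f"%(t[0],t[1]),"rz %.2f"%(-np.degrees((a-yaw+np.pi)%(2*np.pi)-np.pi)/6),p.round(3))
E
python3 arc.py 1.226,.035 1.226,.024 1.1,.024 1.0,.024 .9,.024 .8,.024 .7,.024 .6,.024 .5,.024 .4,.024 .3,.024 .2,.024 .1,.024 0,.024
```

```text
time: 10.25
eef_pos: [0.4535, 0.1851, 0.0939]
orientation: [-3.138, 0.012, -2.874]
force: [0.5, 0.7, -0.1]
finger_gap: 0.004
t 10.25 pos [0.4535 0.1851 0.0939] rpy [-3.138  0.012 -2.874] F [ 0.5  0.7 -0.1] gap 0.004 q [-0.85  0.27  0.38  2.14 -0.14  0.74  1.46]
tool az-equivalent along/out now [(0.1663, 0.0685)]
1.226 0.035 dx -0.02 dy -0.57 rz -0.03 [0.464 0.153]
1.226 0.024 dx -0.02 dy -0.75 rz -0.03 [0.467 0.142]
1.1 0.024 dx 0.01 dy -1.10 rz -1.23 [0.471 0.121]
1.0 0.024 dx -0.00 dy -1.38 rz -2.19 [0.476 0.105]
0.9 0.024 dx -0.04 dy -1.65 rz -3.14 [0.482 0.09 ]
0.8 0.024 dx -0.11 dy -1.92 rz -4.10 [0.49  0.076]
0.7 0.024 dx -0.20 dy -2.18 rz -5.05 [0.5   0.062]
0.6 0.024 dx -0.31 dy -2.44 rz -6.01 [0.51  0.049]
0.5 0.024 dx -0.45 dy -2.68 rz -6.96 [0.522 0.037]
0.4 0.024 dx -0.62 dy -2.90 rz -7.92 [0.535 0.027]
0.3 0.024 dx -0.81 dy -3.11 rz -8.87 [0.549 0.018]
0.2 0.024 dx -1.01 dy -3.29 rz -9.83 [0.564 0.011]
0.1 0.024 dx -1.24 dy -3.46 rz -10.78 [0.58  0.005]
0.0 0.024 dx -1.47 dy -3.60 rz -11.74 [0.596 0.   ]
```

```bash
python3 -m crank '[[[0,0,-0.4,0,0,0,0],[0,-0.02,-0.57,0,0,0,0],[0,-0.02,-0.67,0,0,0,0],[0,-0.02,-0.75,0,0,0,-0.1],[0,0,-0.85,0,0,0,-0.4],[0,0,-0.97,0,0,0,-0.8],[0,0.01,-1.1,0,0,0,-1.23],[0,0,-1.24,0,0,0,-1.7],[0,0,-1.38,0,0,0,-2.2],[0,-0.02,-1.51,0,0,0,-2.65]]]'; python3 arc.py .9,.024 .85,.024 .8,.024 .75,.024 .7,.024 .65,.024 .6,.024 .55,.024 .5,.024 .45,.024 
```

```text
time: 11.5
eef_pos: [0.4786, 0.0981, 0.0943]
orientation: [-3.135, 0.011, -2.594]
force: [-0.3, 0.8, -0.4]
finger_gap: 0.007
t 11.5 pos [0.4786 0.0981 0.0943] rpy [-3.135  0.011 -2.594] F [-0.3  0.8 -0.4] gap 0.007 q [-0.65  0.27  0.36  2.15 -0.13  0.73  1.92]
tool az-equivalent along/out now [(0.1647, 0.0245)]
0.9 0.024 dx 0.02 dy -0.14 rz -0.47 [0.482 0.09 ]
0.85 0.024 dx 0.03 dy -0.28 rz -0.95 [0.486 0.083]
0.8 0.024 dx 0.03 dy -0.42 rz -1.42 [0.49  0.076]
0.75 0.024 dx 0.03 dy -0.56 rz -1.90 [0.495 0.069]
0.7 0.024 dx 0.02 dy -0.70 rz -2.38 [0.5   0.062]
0.65 0.024 dx -0.00 dy -0.84 rz -2.86 [0.505 0.055]
0.6 0.024 dx -0.02 dy -0.97 rz -3.33 [0.51  0.049]
0.55 0.024 dx -0.06 dy -1.11 rz -3.81 [0.516 0.043]
0.5 0.024 dx -0.09 dy -1.24 rz -4.29 [0.522 0.037]
0.45 0.024 dx -0.14 dy -1.37 rz -4.77 [0.529 0.032]
```

```bash
python3 -m crank '[[[0,0.02,-0.14,0,0,0,-0.2],[0,0.03,-0.28,0,0,0,-0.5],[0,0.03,-0.42,0,0,0,-0.7],[0,0.03,-0.56,0,0,0,-1],[0,0.02,-0.7,0,0,0,-1.2],[0,0,-0.84,0,0,0,-1.4],[0,-0.02,-0.97,0,0,0,-1.7],[0,-0.06,-1.11,0,0,0,-1.9],[0,-0.09,-1.24,0,0,0,-2.1],[0,-0.14,-1.37,0,0,0,-2.4]]]'; python3 arc.py .45,.026 .4,.026 .35,.026 .3,.026 .25,.026 .2,.026 .15,.026 .1,.026 .08,.026 0.05,.026 0,.026 0,.016; python3 look.py w4 0.099
```

```text
time: 12.75
eef_pos: [0.5289, 0.0321, 0.095]
orientation: [-3.132, 0.008, -2.341]
force: [-0.5, 0.3, -0.7]
finger_gap: 0.005
t 12.75 pos [0.5289 0.0321 0.095 ] rpy [-3.132  0.008 -2.341] F [-0.5  0.3 -0.7] gap 0.005 q [-0.46  0.33  0.33  2.06 -0.15  0.76  2.33]
tool az-equivalent along/out now [(0.1658, -0.0171)]
0.45 0.026 dx 0.01 dy 0.04 rz -2.35 [0.527 0.033]
0.4 0.026 dx -0.01 dy -0.10 rz -2.83 [0.534 0.028]
0.35 0.026 dx -0.03 dy -0.24 rz -3.31 [0.54  0.023]
0.3 0.026 dx -0.06 dy -0.38 rz -3.78 [0.548 0.019]
0.25 0.026 dx -0.10 dy -0.51 rz -4.26 [0.555 0.015]
0.2 0.026 dx -0.14 dy -0.64 rz -4.74 [0.562 0.011]
0.15 0.026 dx -0.19 dy -0.77 rz -5.22 [0.57  0.008]
0.1 0.026 dx -0.24 dy -0.90 rz -5.69 [0.578 0.005]
0.08 0.026 dx -0.27 dy -0.95 rz -5.89 [0.581 0.004]
0.05 0.026 dx -0.31 dy -1.02 rz -6.17 [0.586 0.002]
0.0 0.026 dx -0.38 dy -1.15 rz -6.65 [0.594 0.   ]
0.0 0.016 dx -0.48 dy -1.27 rz -6.65 [ 0.604 -0.   ]
t 12.75 pos [0.5289 0.0321 0.095 ] rpy [-3.132  0.008 -2.341] F [-0.5  0.3 -0.7] gap 0.005 q [-0.46  0.33  0.33  2.06 -0.15  0.76  2.33]
yellow [152. 285.] [595.5   7.8] [39.5  7.7] 58.3 to tool [-0.46702928 -1.04668544  1.59889688]
yellow [168. 270.] [580.2   7.8] [23.9  8.7] 59.7 to tool [-0.28919065 -0.86272147  1.5955224 ]
```

View pics/w4.png

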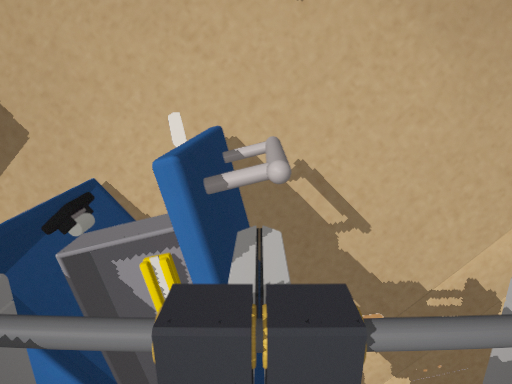

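The door is following the fingers at about 0.45 rad, the cutter is still in the tray at (155,275), and the handle at (280,170) is clear of the fingers. Joint 7 is nearing its limit, so I'll keep the yaw fixed for the rest of the push.

```bash
python3 -m crank '[[[0,-0.01,-0.1,0,0,0,0],[0,-0.03,-0.24,0,0,0,0],[0,-0.06,-0.38,0,0,0,0],[0,-0.1,-0.51,0,0,0,0],[0,-0.14,-0.64,0,0,0,0],[0,-0.19,-0.77,0,0,0,0],[0,-0.24,-0.88,0,0,0,0],[0,-0.27,-0.95,0,0,0,0],[0,-0.3,-0.99,0,0,0,0]]]'; python3 arc.py .08,.026 .05,.026 0,.026 0,.016 0,.01
```

```text
time: 13.92
eef_pos: [0.585, 0.0029, 0.0957]
orientation: [-3.132, 0.008, -2.34]
force: [-0.4, 0.2, -0.5]
finger_gap: 0.005
t 13.93 pos [0.585  0.0029 0.0957] rpy [-3.132  0.008 -2.34 ] F [-0.4  0.2 -0.5] gap 0.005 q [-0.38  0.41  0.33  1.94 -0.18  0.81  2.42]
tool az-equivalent along/out now [(0.1477, -0.0776)]
0.08 0.026 dx 0.03 dy 0.06 rz -5.88 [0.581 0.004]
0.05 0.026 dx -0.00 dy -0.01 rz -6.16 [0.586 0.002]
0.0 0.026 dx -0.07 dy -0.14 rz -6.64 [0.594 0.   ]
0.0 0.016 dx -0.18 dy -0.26 rz -6.64 [ 0.604 -0.   ]
0.0 0.01 dx -0.24 dy -0.34 rz -6.64 [ 0.61  -0.001]
```

```bash
python3 -m crank '[[[0,-0.03,-0.06,0,0,0,0],[0,-0.06,-0.1,0,0,0,0],[0,-0.08,-0.14,0,0,0,0]]]';python3 -m crank '[[[0,-0.04,-0.05,0,0,0,0],[0,-0.08,-0.1,0,0,0,0],[0,-0.1,-0.13,0,0,0,0]]]'
```

```text
time: 14.3
eef_pos: [0.5946, 0.0005, 0.0959]
orientation: [-3.131, 0.009, -2.34]
force: [0.7, 1.8, -0.2]
finger_gap: -0.0
time: 14.68
eef_pos: [0.5964, 0.0003, 0.0949]
orientation: [3.139, -0.001, -2.34]
force: [-64.0, 8.4, 47.4]
finger_gap: 0.004
```

That's a large force (64 N in -x), so I'll back off along the same line and look.

```bash
python3 -m crank '[[[0,0.06,0.08,0,0,0,0],[0,0.2,0.25,0,0,0,0],[0,0.5,0.5,0,0,0,0],[0,0.8,0.9,0,0,0,0]]]'; python3 - <<'E'
from h import *
state()
p,d=r.grab_frame("scene"); cv2.imwrite("pics/s5.png",cv2.resize(p[120:260,200:380],None,fx=4,fy=4,interpolation=cv2.INTER_CUBIC))
bl=cv2.inRange(cv2.cvtColor(p,cv2.COLOR_BGR2HSV),(105,120,40),(125,255,255))>0
p,d=r.grab_frame("wrist"); cv2.imwrite("pics/w5.png",p)
E
```

```text
time: 15.18
eef_pos: [0.5238, 0.0029, 0.0952]
orientation: [3.14, -0.0, -2.34]
force: [-0.3, 0.2, 0.2]
finger_gap: 0.005
t 15.18 pos [0.5238 0.0029 0.0952] rpy [ 3.14 -0.   -2.34] F [-0.3  0.2  0.2] gap 0.005 q [-0.41  0.33  0.33  2.06 -0.15  0.78  2.39]
```

View pics/s5.png

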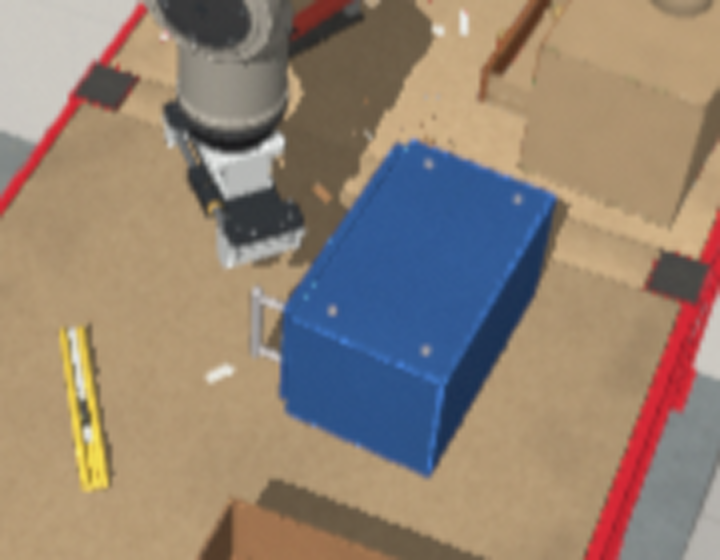

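View pics/w5.png

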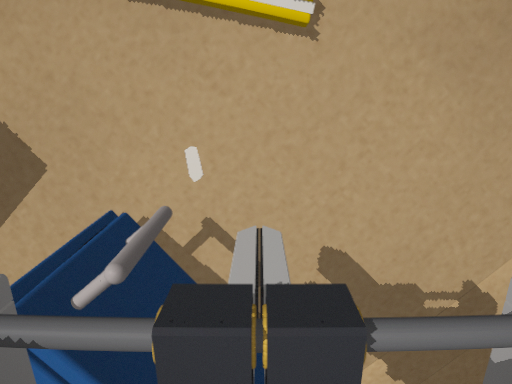

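The door looks shut in both views. I'll raise the arm clear and measure the panel angle against the cabinet.

```bash
python3 -m crank '[[[0,0.3,0.3,-1,0,0,0],[0,0.3,0.3,-2,0,0,0],[0,0.3,0.3,-3,0,0,0],[0,0.3,0.3,-4,0,0,0],[0,0.3,0.3,-4,0,0,0]]]'; python3 look.py w6 0.0; python3 - <<'E'
from h import *
f=np.load("pics/w6.npz");p=f["p"]; cv2.imwrite("pics/w6c.png",p)
for n in("top",):
    p,d=r.grab_frame(n); cv2.imwrite("pics/t6.png",cv2.resize(p[80:280,0:420],None,fx=1.9,fy=1.9,interpolation=cv2.INTER_CUBIC))
    bl=cv2.inRange(cv2.cvtColor(p,cv2.COLOR_BGR2HSV),(105,120,40),(125,255,255))>0
    w=cloud(n,d,bl); a=w[(w[:,2]>.14)&(w[:,2]<.17)]
    ij=np.int32(np.round((a[:,:2]-[0.3,-.2])*500)); ok=((ij>=0)&(ij<300)).all(1); ij=ij[ok]; im=np.zeros((300,300),np.uint8); im[ij[:,0],ij[:,1]]=255
    for c in blobs(cv2.morphologyEx(im,cv2.MORPH_CLOSE,np.ones((5,5))),15):
        print(" box",np.round(cv2.boxPoints(cv2.minAreaRect(c))[:,::-1]*2/1000+[.3,-.2],3).tolist())
E
```

```text
time: 15.9
eef_pos: [0.4994, 0.0027, 0.3398]
orientation: [-3.141, 0.006, -2.34]
force: [0.5, 0.2, -2.4]
finger_gap: 0.002
t 15.9 pos [0.4994 0.0027 0.3398] rpy [-3.141  0.006 -2.34 ] F [ 0.5  0.2 -2.4] gap 0.002 q [-0.5   0.02  0.37  1.83 -0.01  1.29  2.25]
yellow [219.  50.] [ 441.7 -151.8] [ 27.2 185.8] 34.3 to tool [ 2.5237735  -1.11757354  5.61133017]
 box [[0.765, -0.085], [0.603, -0.073], [0.622, 0.172], [0.784, 0.159]]
```

View pics/w6c.png

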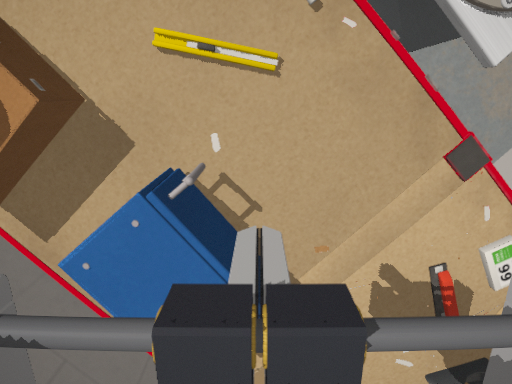

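View pics/t6.png

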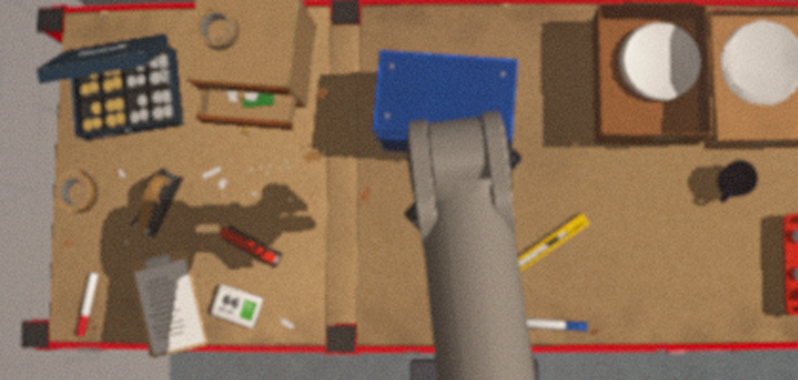

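The cabinet and door outline now measures 162 mm deep with parallel sides. The panel stands 11–12 mm proud at both ends, which means the door is fully shut. It has stayed shut since the arm let go, and the bystanders haven't moved.

```bash
python3 -c "
from station import r
print(r.finish_job())"
```

```text
the job is handed in; nothing more can be done
None
```

I laid the small yellow box cutter flat in the grey tray, then pushed the door shut past the roller catch, and the job is handed in. It took about 16 s on the robot's clock.

- **Cutter:** it was seen in the tray right after release and again with the door at about 0.45 rad. I could not see it once the door was shut. The small cutter was not seen on the worktop in the later views.
- **Door:** in the top view with the arm clear, the panel stands about 11–12 mm proud of the cabinet, parallel along its whole length. That matches fully shut; a door resting on the roller would stand about 27 mm out at its free edge. It stayed shut after I withdrew the arm.
- **Bystanders:** in the last pictures the stapler, ticket pad and mug look to be where they started; I did not measure their positions.
- **Force at the stop:** the last push overran the door's stop. The wrist read about 64 N sideways and 47 N vertical (about 80 N in total) before I backed off. That is under the 120 N wrist limit. I believe it went through the fingertips, but I did not confirm that no other part of the gripper was touching.

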